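# Set out the cooking row on its coasters

## Task

With the things that stand in the row nearest you, set out the cooking row on the four coasters between the food tin and the white mug: the garlic bulb on the square coaster, and on the three round ones the kitchen timer on the one nearest the tin, the glass shaker on the one nearest the mug, and the red-lidded spice jar on the round one between those two. Stand each thing upright in the middle of its coaster and let go; do not knock anything over, and leave the tin and the mug where they are.

Things in the scene. Friction and masses are not known exactly. Their poses are not given: they have to be found in the camera images.
- timer: kitchen timer, loose, 0.19 kg: round body 70 mm across with a white skirt and a red top, 37 mm high; on it a rigid red grip bar 14 mm thick (its x), 56 mm long (its y), from 37 to 50 mm height, to pick it up by. Origin at the centre of the underside, z up; bar within 0.45 rad of left-right at the start, in the near row
- spice_jar: spice jar, loose, about 0.11 kg: round glass jar with a label, 42 mm across, with a red lid 45 mm across from 85 mm up to the top at 106 mm. Origin at the centre of the underside, z up. In the near row at the start: six things about 118 mm apart in changing order, the four to be moved, a lemon and a small measuring spoon
- shaker: glass shaker with a grey metal cap, loose, about 0.10 kg: round, 44 mm across below, its cap 34 mm across from 66 mm up to the top at 90 mm. Origin at the centre of the underside, z up. In the near row at the start
- garlic: garlic bulb, loose, about 0.03 kg: round, 53 mm across at about 22 mm height, 53 mm high with its stem end up. Origin at the centre of the underside, z up. In the near row at the start
- square_coaster: square dark wooden coaster, 86 x 86 mm and 6 mm thick, fixed to the worktop; origin at the centre of its underside, z up, its y axis along the row
- round_coaster_1: one of three like round cork coasters, 86 mm across, 6 mm thick, fixed to the worktop; origin at the centre of its underside, z up. They and the square one lie in one row, about 118 mm apart, between the tin and the mug; the row runs left to right, turned by up to 10 degrees; which coaster lies where in it changes
- round_coaster_2: one of three like round cork coasters, 86 mm across, 6 mm thick, fixed to the worktop; origin at the centre of its underside, z up. They and the square one lie in one row, about 118 mm apart, between the tin and the mug; the row runs left to right, turned by up to 10 degrees; which coaster lies where in it changes
- round_coaster_3: one of three like round cork coasters, 86 mm across, 6 mm thick, fixed to the worktop; origin at the centre of its underside, z up. They and the square one lie in one row, about 118 mm apart, between the tin and the mug; the row runs left to right, turned by up to 10 degrees; which coaster lies where in it changes
- tin: closed food tin with a green label, 75 mm across and 58 mm high, loose; it stands at one end of the row of coasters, left or right, about 125 mm from the end coaster. Origin at the centre of the underside. (Things far back on the right do not count.) Must stay where it is
- mug: plain white mug, 78 mm across and 89 mm high, with a handle, loose; it stands at the other end of the row. Origin at the underside, in the middle of its 111 mm length with the handle (the cup's own axis lies 16 mm from it, away from the handle). Must stay where it is
Not all that is in view belongs to the job. What is shaped like the timer but blue is not meant.

How it is judged:
By the outcome, as a careful person would: the job done as asked, in the order asked, and still so for the second after the job is handed in, with the robot touching nothing.
It also fails if it takes over 102 s, if anything falls off the work surface, if the arm or the gripper's body presses on something with over 40 N, if the wrist force passes 120 N, or if a joint passes its speed limit or range.

## Robot

A 6-joint arm with a two-finger parallel gripper is mounted at the origin on a cart in front of the work surface, level with it; the furniture and walls round the work are solid. World frame = base frame: x ahead of the robot, y to its left, z up, the work surface at z = 0. Lengths are in m, angles in degrees, forces in N, time in s.
With the tool pointing down it reaches from about 0.4 to 0.825 m from the base axis. Payload 7 kg.
Tool frame: the origin (TCP) lies at the very end of the fingers, on their centre line; the grasp point (between the pads) lies behind it (arm.grip_depth is the z of the grasp point in the tool frame, in m); z points along the fingers, y is the line along which they close (so a half turn about z gives the same grasp; the last joint's range is limited). The gripper opens to 88 mm and grips with 3 to 60 N. Pads are 19 mm wide; open, the fingers measure 130 mm over their backs; the gripper's body (78 mm by 193 mm) begins 47 mm behind the grasp point.
Start: joints at [-55.743, 20.546, 0.682, 0, -70.136, -16.507], TCP at [0.206, -0.643, 0.227] pointing down, gripper open.
Joint ranges: [-176.03, 176.03], [-82.01, 121.73], [-58.28, 71.71], [-173.87, 95.51], [-174.79, -0.11], [-173.66, 173.66]. Speed limits (degrees/s): [136.94, 136.94, 172.46, 180, 180, 180].

## Interface

Orientations are given as [roll, pitch, yaw] about the fixed x, y, z axes, in that order (R = Rz(yaw) Ry(pitch) Rx(roll)).
In Python, from plant import arm gives the robot as it stands.
- The arm moves only by the tool arm_command, never from a script. Its argument "steps" is a list of rows, each an object with "jaw": the finger opening in cm, from 0 to 8.76; "offset": the shift along the world's x, y, z in cm, a list of three; "roll": the turn about the world's z in rad. A call has 1 to 20 rows; each row shifts and turns the commanded pose from where the row before left it; what a row does not reach is not made up. A row lasts 1/12 s, in which the tool goes at most 41.7 mm and 7.16 degrees, less where a joint would pass 70% of its speed; a pose out of reach is approached as far as the arm can. A call is refused whole if a number of a shift passes 4.17 or a number of a turn 0.125, either way. A call with a gripper value outside its range is refused whole. The fingers move at their own pace and stop on an object; "force" is the grip in N (left out, the last holds). Time passes only in rows, so rows that do not move let the fingers close. It gives the time, the measured TCP pose, the force, the opening and the grip force at its end, in the units of the state.
- arm.read_state(): the state, without advancing time (a new reading comes with each control period).
- arm.snapshot(name): name is "side" or "top"; returns a dict with "image" (480x640x3 uint8, red, green, blue), "fx", "fy", "cx", "cy" (pixels), "world_from_camera" (4x4, takes a point from camera to world coordinates). Camera axes: x right, y up, looking along -z (the intrinsics and any distortion apply to the point x, -y, -z); pixel columns grow to the right and rows downward; lengths in m; the calibration is good to about 2 mm. A picture is of the moment at which its call begins. There is no depth.
- arm.sign_off(): hands the job in; it is judged then, once.
The state is a dict: "clock": time; "joint_positions": joint angles; "joint_velocities": joint speeds; "joint_efforts": joint torques, N m; "eef_pos": TCP position; "ee_rot": TCP orientation; "ft_force": force on the tool from outside, world axes, zero at the start; "ft_torque": the same for the moment, N m; "gripper_width": finger opening in m; "gripper_force": force on a finger pad.
Only numpy, scipy, OpenCV 4.12 (cv2) and the standard library are available. Lean on these libraries where they do the work, as an engineer would, in place of code of your own. Each camera call takes 0.05 s, during which the arm holds its last target. There are 200 camera calls.

## Working session

There is one attempt and no reset: what is moved stays moved. The work goes in short steps, Python scripts to look and compute and a tool call to move; the robot and the scene stay as the last step left them, time stands still between calls to the robot, and variables do not carry over. Pictures are saved under pics/ and viewed, at most 14 in all, crops included, and the job is handed in when it is done.

Besides the shell and the picture viewer there is one more tool, called after "Call:" in YAML: its name, and indented under it one key for each argument. arm_command: Moves the arm, as the interface text tells. Its arguments: {"type":"object","properties":{"steps":{"type":"array","items":{"type":"object","properties":{"jaw":{"type":"number"},"offset":{"type":"array","items":{"type":"number"}},"roll":{"type":"number"}}}},"force":{"type":"number"}},"required":["steps"]}

```bash
ls; mkdir -p pics; python3 - <<'E'
from plant import arm
import cv2,numpy as np,pickle
for n in("top","side"):
    s=arm.snapshot(n);pickle.dump(s,open(n+".pkl","wb"))
    cv2.imwrite(f"pics/{n}0.png",s["image"][:,:,::-1])
    print(n,s["fx"],s["fy"],s["cx"],s["cy"],np.round(s["world_from_camera"],3).tolist(),[k for k in s])
print(arm.grip_depth,arm.read_state())
E
```

```text
pics
top 590.4726575698603 590.4726575698603 324.2104768571944 236.13650628595968 [[-0.01, 0.992, -0.125, 0.295], [-1.0, -0.007, 0.018, -0.128], [0.017, 0.125, 0.992, 1.416], [0.0, 0.0, 0.0, 1.0]] ['image', 'fx', 'fy', 'cx', 'cy', 'world_from_camera']
side 502.54202919377883 502.54202919377883 314.2585276127468 238.29089021898355 [[-0.452, 0.495, -0.742, -0.532], [-0.892, -0.256, 0.373, 0.355], [-0.005, 0.831, 0.557, 0.812], [0.0, 0.0, 0.0, 1.0]] ['image', 'fx', 'fy', 'cx', 'cy', 'world_from_camera']
-0.0188 {'clock': 0.1, 'joint_positions': array([-5.57431400e+01,  2.05878152e+01,  6.39475449e-01, -1.56117838e-02,
       -7.01363653e+01, -1.65067190e+01]), 'joint_velocities': array([-0.07873406, -0.16750232,  0.09342777, -0.04238782,  0.11535819,
        0.04663821]), 'joint_efforts': array([-2.06550460e-03, -5.84163165e+01,  2.93748361e+01,  7.01521039e+00,
        1.02752171e-02, -6.54137557e-05]), 'eef_pos': array([ 0.20561442, -0.64246851,  0.22572104]), 'ee_rot': array([ 1.79914616e+02, -9.99696452e-03, -1.62255167e+02]), 'ft_force': array([-0.75772215,  0.22164293, -0.6455013 ]), 'ft_torque': array([ 0.03835754, -0.01351966,  0.00135386]), 'gripper_force': 0.0, 'gripper_width': 0.08797401990332358}
```

View pics/top0.png

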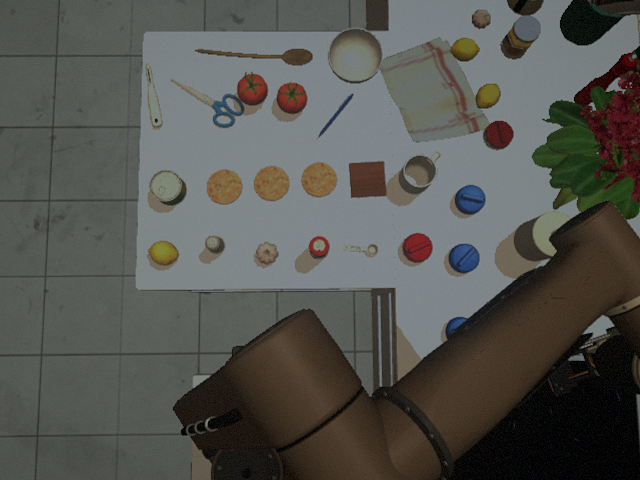

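View pics/side0.png

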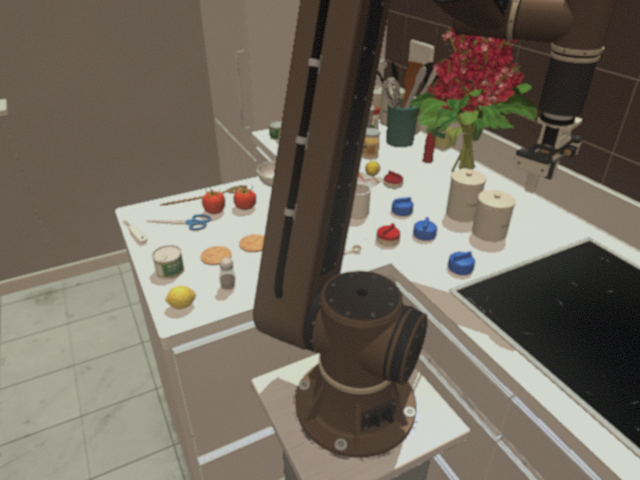

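The top view shows, left to right, the near row: lemon (164,252), shaker (214,243), garlic (266,253), red-lidded jar (318,246), spoon (362,249) and red timer (417,248). In the coaster row are the tin (167,187), round coasters (224,186), (271,182) and (318,179), the square coaster (367,179) and the mug (418,173).

Possible mix-ups:
- **Timer:** (417,248) is red and in the near row, so it is the one. The red one at (498,135) is at the back, and the blue ones are (470,199), (464,257) and (457,326).
- **Jar:** (318,246) is the one, not the jar at (520,35).
- **Garlic:** (266,253) is the one, not the one at (481,18).
- **Shaker:** (214,243) is the only one.

```bash
cat > h.py <<'E'
import cv2,numpy as np,pickle
def world(s,u,v,z):
    T=np.array(s["world_from_camera"]);d=T[:3,:3]@np.array([(u-s["cx"])/s["fx"],-(v-s["cy"])/s["fy"],-1])
    return T[:3,3]+d*(z-T[2,3])/d[2]
def blob(mask,u,v,r):
    m=np.zeros_like(mask);m[v-r:v+r,u-r:u+r]=mask[v-r:v+r,u-r:u+r]
    c=max(cv2.findContours(m,cv2.RETR_EXTERNAL,cv2.CHAIN_APPROX_NONE)[0],key=cv2.contourArea)
    return c
def hsv(s): return cv2.cvtColor(s["image"],cv2.COLOR_RGB2HSV)
E
python3 - <<'E'
from h import *
s=pickle.load(open("top.pkl","rb"))
H=hsv(s);h,S,V=cv2.split(H)
sat=((S>90)&(V>40)).astype(np.uint8)*255
red=(((h<8)|(h>170))&(S>130)&(V>50)).astype(np.uint8)*255
img=s["image"][:,:,::-1].copy()
for n,m,u,v,r,z in[("c1",sat,224,186,24,.006),("c2",sat,271,182,24,.006),("c3",sat,318,179,24,.006),("sq",sat,367,179,24,.006),("timer",red,417,248,24,.03),("jar",red,319,245,16,.106)]:
    c=blob(m,u,v,r);(a,b),w,ang=cv2.minAreaRect(c);(ca,cb),R=cv2.minEnclosingCircle(c)
    M=cv2.moments(c);cx,cy=M["m10"]/M["m00"],M["m01"]/M["m00"]
    print(n,np.round([cx,cy,a,b,*w,ang,R],1),np.round(world(s,cx,cy,z)[:2],4),np.round(world(s,a,b,z)[:2],4))
    cv2.drawContours(img,[c],-1,(0,255,0),1)
crop=np.vstack([cv2.resize(img[225:275,y:y+145],None,fx=5.5,fy=5.5,interpolation=cv2.INTER_CUBIC) for y in(145,295)])
cv2.imwrite("pics/crop1.png",crop)
E
```

```text
c1 [223.8 186.5 224.  186.5  33.   34.   90.   17.4] [0.5957 0.0886] [0.5956 0.0883]
c2 [271.2 182.9 271.3 182.8  33.6  33.8  33.7  17.3] [ 0.6039 -0.0259] [ 0.604  -0.0262]
c3 [318.6 179.2 318.5 179.5  33.   33.   90.   17.1] [ 0.6124 -0.1414] [ 0.6117 -0.1411]
sq [367.  179.  367.1 178.9  33.5  34.8  86.8  23.4] [ 0.6124 -0.2595] [ 0.6124 -0.2596]
timer [417.5 246.9 417.8 246.6  26.8  26.8  63.4  14.1] [ 0.4423 -0.3739] [ 0.4429 -0.3746]
jar [318.7 245.8 318.5 246.   18.   19.   90.    9.7] [ 0.4383 -0.1394] [ 0.4378 -0.1389]
```

View pics/crop1.png

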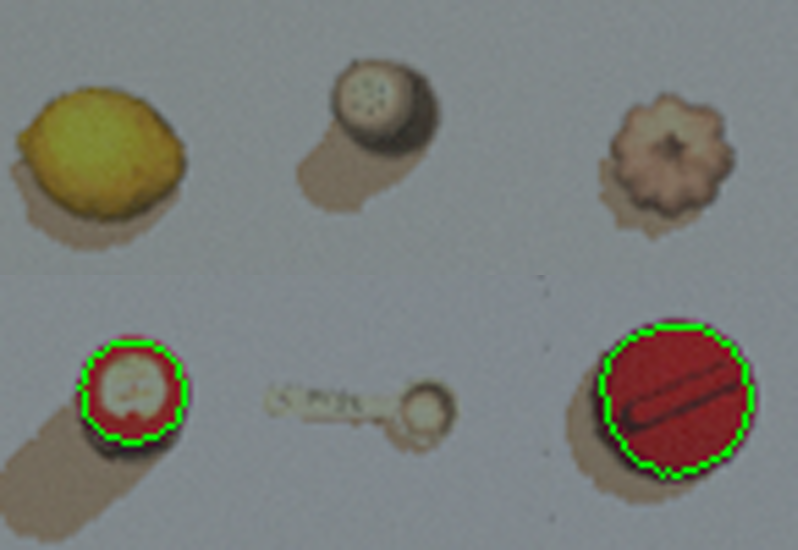

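```bash
python3 - <<'E'
from h import *
from plant import arm
s=pickle.load(open("top.pkl","rb"))
for n,u,v,z in[("shaker",212.4,242.4,.09),("garlic",266.8,252.8,.022),("timer",417.7,246.8,.037),("mug",417,173,.089),("tin",167,185,.058),("canister",545,235,.15)]: print(n,np.round(world(s,u,v,z)[:2],4))
# edge-based refine: shaker cap = bright/low-gradient circle
g=cv2.resize(s["image"][225:270,190:290],None,fx=8,fy=8,interpolation=cv2.INTER_CUBIC)
h,S,V=cv2.split(cv2.cvtColor(g,cv2.COLOR_RGB2HSV));print([int(V[(145,145)]),int(S[145,145]),int(V[10,10]),int(S[10,10])], "garlic",int(S[220,600]),int(V[220,600]))
e=arm.read_state();print(e["eef_pos"],e["ee_rot"])
E
```

```text
shaker [0.4496 0.0999]
garlic [ 0.4317 -0.0171]
timer [ 0.4417 -0.3731]
mug [ 0.607  -0.3673]
tin [0.5889 0.2129]
canister [ 0.4533 -0.6315]
[128, 50, 137, 17] garlic 79 103
[ 0.20561442 -0.64246851  0.22572104] [ 1.79914616e+02 -9.99696452e-03 -1.62255167e+02]
```

Call:
arm_command:
  steps:
    - {"offset": [0.5,0.5,1],"jaw": 8.5}
    - {"offset": [0.5,1.5,1.5]}
    - {"offset": [1,2.5,1]}
    - {"offset": [1,3,0.5],"roll": 0.05}
    - {"offset": [1.5,3,0],"roll": 0.1}
    - {"offset": [1.5,3,0],"roll": 0.11}
    - {"offset": [1.5,3,0],"roll": 0.11}
    - {"offset": [1.5,3,0],"roll": 0.11}
    - {"offset": [1.5,3,0],"roll": 0.11}
    - {"offset": [1.5,3,0],"roll": 0.11}
    - {"offset": [1.5,3,0],"roll": 0.11}
    - {"offset": [1.5,3,0],"roll": 0.11}
    - {"offset": [1.5,3,0],"roll": 0.11}
    - {"offset": [1.5,3,0],"roll": 0.11}
    - {"offset": [1.5,3,0],"roll": 0.11}
    - {"offset": [1,3,0],"roll": 0.11}
    - {"offset": [1,3,0]}
    - {"offset": [1,3,0]}
    - {"offset": [0.5,2,0]}
    - {}
  force: 15

```text
invalid input at $.steps[0]: expected keys jaw, offset, roll
```

Call:
arm_command:
  steps:
    - {"offset": [0.5,0.5,1],"jaw": 8.5,"roll": 0}
    - {"offset": [0.5,1.5,1.5],"jaw": 8.5,"roll": 0}
    - {"offset": [1,2.5,1],"jaw": 8.5,"roll": 0}
    - {"offset": [1,3,0.5],"jaw": 8.5,"roll": 0.05}
    - {"offset": [1.5,3,0],"jaw": 8.5,"roll": 0.1}
    - {"offset": [1.5,3,0],"jaw": 8.5,"roll": 0.11}
    - {"offset": [1.5,3,0],"jaw": 8.5,"roll": 0.11}
    - {"offset": [1.5,3,0],"jaw": 8.5,"roll": 0.11}
    - {"offset": [1.5,3,0],"jaw": 8.5,"roll": 0.11}
    - {"offset": [1.5,3,0],"jaw": 8.5,"roll": 0.11}
    - {"offset": [1.5,3,0],"jaw": 8.5,"roll": 0.11}
    - {"offset": [1.5,3,0],"jaw": 8.5,"roll": 0.11}
    - {"offset": [1.5,3,0],"jaw": 8.5,"roll": 0.11}
    - {"offset": [1.5,3,0],"jaw": 8.5,"roll": 0.11}
    - {"offset": [1.5,3,0],"jaw": 8.5,"roll": 0.11}
    - {"offset": [1,3,0],"jaw": 8.5,"roll": 0.01}
    - {"offset": [1,3,0],"jaw": 8.5,"roll": 0}
    - {"offset": [1,3,0],"jaw": 8.5,"roll": 0}
    - {"offset": [0.5,2,0],"jaw": 8.5,"roll": 0}
    - {"offset": [0,0,0],"jaw": 8.5,"roll": 0}
  force: 15

```text
clock: 1.77
eef_pos: [0.4366, -0.1248, 0.2673]
ee_rot: [-179.9, 0.0, -89.9]
ft_force: [0.4, -1.0, 0.1]
gripper_width: 0.085
gripper_force: 0.0
```

Call:
arm_command:
  steps:
    - {"offset": [0,1.8,0],"jaw": 8.5,"roll": 0}
    - {"offset": [-0.3,3,0],"jaw": 8.5,"roll": 0}
    - {"offset": [-0.2,3,-1],"jaw": 8.5,"roll": 0}
    - {"offset": [0,2,-2],"jaw": 8.5,"roll": 0}
    - {"offset": [0,1,-3],"jaw": 8.5,"roll": 0}
    - {"offset": [0,0,-3],"jaw": 8.5,"roll": 0}
    - {"offset": [0,0,-3],"jaw": 8.5,"roll": 0}
    - {"offset": [0,0,-3],"jaw": 8.5,"roll": 0}
    - {"offset": [0,0,-2],"jaw": 8.5,"roll": 0}
    - {"offset": [0,0,-1],"jaw": 8.5,"roll": 0}
    - {"offset": [0,0,0],"jaw": 8.5,"roll": 0}

```text
clock: 2.68
eef_pos: [0.4292, -0.0205, 0.0848]
ee_rot: [179.8, -0.1, -90.1]
ft_force: [-0.3, 0.4, 0.8]
gripper_width: 0.085
gripper_force: 0.0
```

```bash
python3 - <<'E'
from plant import arm
import cv2
s=arm.snapshot("side")["image"][:,:,::-1];t=arm.snapshot("top")["image"][:,:,::-1]
cv2.imwrite("pics/g1.png",cv2.hconcat([cv2.resize(s[190:340,160:310],(400,400)),cv2.resize(t[180:330,190:340],(400,400))]))
E
```

```text
(no output)
```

View pics/g1.png

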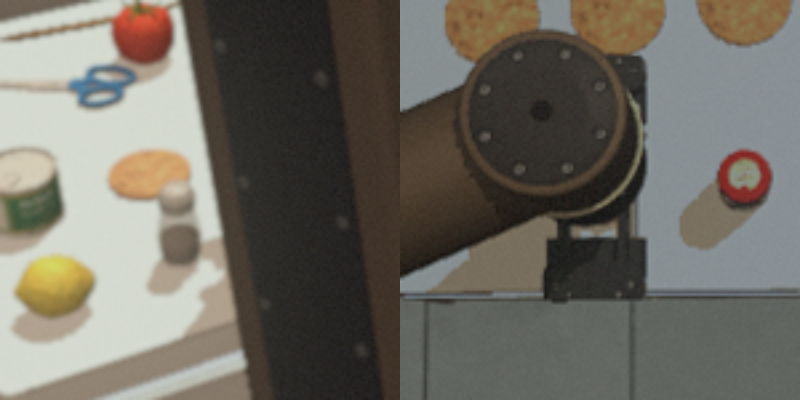

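The arm hides the garlic here: the gripper sits over (267,253) in the top view with its long axis along x, and the jar at (318,246) is clear. I'll go down and check the grasp by jaw width.

Call:
arm_command:
  steps:
    - {"offset": [0.2,0.3,-1],"jaw": 8.5,"roll": 0}
    - {"offset": [0,0,-2.5],"jaw": 8.5,"roll": 0}
    - {"offset": [0,0,-2.3],"jaw": 8.5,"roll": 0}
    - {"offset": [0,0,-1.5],"jaw": 8.5,"roll": 0}
    - {"offset": [0,0,-0.5],"jaw": 8.5,"roll": 0}
    - {"offset": [0,0,0],"jaw": 8.5,"roll": 0}
    - {"offset": [0,0,0],"jaw": 8.5,"roll": 0}
    - {"offset": [0,0,0],"jaw": 8.5,"roll": 0}

```text
clock: 3.45
eef_pos: [0.4339, -0.0165, 0.0099]
ee_rot: [-179.9, 0.0, -90.0]
ft_force: [-0.3, 0.5, 1.1]
gripper_width: 0.085
gripper_force: 0.0
```

Call:
arm_command:
  steps:
    - {"offset": [0,0,0],"jaw": 6.5,"roll": 0}
    - {"offset": [0,0,0],"jaw": 5.8,"roll": 0}
    - {"offset": [0,0,0],"jaw": 5.4,"roll": 0}
    - {"offset": [0,0,0],"jaw": 5.0,"roll": 0}
    - {"offset": [0,0,0],"jaw": 4.6,"roll": 0}
    - {"offset": [0,0,0],"jaw": 4.4,"roll": 0}
    - {"offset": [0,0,0],"jaw": 4.4,"roll": 0}
    - {"offset": [0,0,0],"jaw": 4.4,"roll": 0}
    - {"offset": [0,0,0],"jaw": 4.4,"roll": 0}
    - {"offset": [0,0,0],"jaw": 4.4,"roll": 0}
  force: 8

```text
clock: 4.28
eef_pos: [0.4328, -0.0168, 0.0086]
ee_rot: [-180.0, -0.0, -90.1]
ft_force: [-0.4, 0.3, 2.3]
gripper_width: 0.051
gripper_force: 8.0
```

Call:
arm_command:
  steps:
    - {"offset": [0,0,0.5],"jaw": 4.4,"roll": 0}
    - {"offset": [0,0,1.5],"jaw": 4.4,"roll": 0}
    - {"offset": [0,0,2.5],"jaw": 4.4,"roll": 0}
    - {"offset": [0,0,3],"jaw": 4.4,"roll": 0}
    - {"offset": [0,0,3],"jaw": 4.4,"roll": 0}
    - {"offset": [0.8,-1,2],"jaw": 4.4,"roll": 0}
    - {"offset": [1.5,-2,0.5],"jaw": 4.4,"roll": 0}
    - {"offset": [1.8,-2.4,0],"jaw": 4.4,"roll": 0}
    - {"offset": [1.8,-2.4,0],"jaw": 4.4,"roll": 0}
    - {"offset": [1.8,-2.4,0],"jaw": 4.4,"roll": 0}
    - {"offset": [1.8,-2.4,0],"jaw": 4.4,"roll": 0}
    - {"offset": [1.8,-2.4,0],"jaw": 4.4,"roll": 0}
    - {"offset": [1.8,-2.4,0],"jaw": 4.4,"roll": 0}
    - {"offset": [1.8,-2.4,0],"jaw": 4.4,"roll": 0}
    - {"offset": [1.5,-2.4,0],"jaw": 4.4,"roll": 0}
    - {"offset": [1,-1.5,0],"jaw": 4.4,"roll": 0}
    - {"offset": [0.5,-1,-1],"jaw": 4.4,"roll": 0}
    - {"offset": [0,0,-2],"jaw": 4.4,"roll": 0}
    - {"offset": [0,0,-1],"jaw": 4.4,"roll": 0}
    - {"offset": [0,0,0],"jaw": 4.4,"roll": 0}

```text
clock: 5.95
eef_pos: [0.6091, -0.263, 0.095]
ee_rot: [179.7, 0.1, -90.1]
ft_force: [-0.9, 0.1, -1.5]
gripper_width: 0.0515
gripper_force: 8.0
```

Call:
arm_command:
  steps:
    - {"offset": [0.2,0.35,-1],"jaw": 4.4,"roll": 0}
    - {"offset": [0,0,-2],"jaw": 4.4,"roll": 0}
    - {"offset": [0,0,-2],"jaw": 4.4,"roll": 0}
    - {"offset": [0,0,-1.5],"jaw": 4.4,"roll": 0}
    - {"offset": [0,0,-0.5],"jaw": 4.4,"roll": 0}
    - {"offset": [0,0,0],"jaw": 4.4,"roll": 0}
    - {"offset": [0,0,0],"jaw": 4.4,"roll": 0}
    - {"offset": [0,0,0],"jaw": 4.4,"roll": 0}

```text
clock: 6.62
eef_pos: [0.6148, -0.2603, 0.03]
ee_rot: [-179.9, -0.0, -90.0]
ft_force: [0.4, -0.4, 0.5]
gripper_width: 0.0511
gripper_force: 8.0
```

```bash
python3 - <<'E'
from plant import arm
import numpy as np
for i in range(4):
    e=arm.read_state(); print(e["clock"],np.round(e["eef_pos"],4),np.round(e["ft_force"],1)); arm.snapshot("top")
E
```

```text
6.6167 [ 0.6148 -0.2603  0.03  ] [ 0.4 -0.4  0.5]
6.6667 [ 0.6148 -0.2603  0.0301] [ 0.2 -0.1 -0.4]
6.7167 [ 0.6146 -0.2604  0.03  ] [ 0.1  0.6 -0.2]
6.7667 [ 0.6144 -0.2604  0.0298] [-0.2  0.6 -1.6]
```

Call:
arm_command:
  steps:
    - {"offset": [-0.15,0.1,-0.6],"jaw": 4.4,"roll": 0}
    - {"offset": [0,0,-0.4],"jaw": 4.4,"roll": 0}
    - {"offset": [0,0,-0.3],"jaw": 4.4,"roll": 0}
    - {"offset": [0,0,0],"jaw": 4.4,"roll": 0}
    - {"offset": [0,0,0],"jaw": 4.4,"roll": 0}
    - {"offset": [0,0,0],"jaw": 4.4,"roll": 0}

```text
clock: 7.32
eef_pos: [0.6122, -0.2594, 0.0154]
ee_rot: [180.0, 0.0, -90.1]
ft_force: [0.3, -0.7, 0.1]
gripper_width: 0.0513
gripper_force: 8.0
```

Call:
arm_command:
  steps:
    - {"offset": [0,0,-0.08],"jaw": 4.4,"roll": 0}
    - {"offset": [0,0,0],"jaw": 4.4,"roll": 0}
    - {"offset": [0,0,0],"jaw": 5.3,"roll": 0}
    - {"offset": [0,0,0],"jaw": 6,"roll": 0}
    - {"offset": [0,0,0],"jaw": 7.5,"roll": 0}
    - {"offset": [0,0,0],"jaw": 8,"roll": 0}
    - {"offset": [0,0,0.5],"jaw": 8,"roll": 0}
    - {"offset": [0,0,1.5],"jaw": 8,"roll": 0}
    - {"offset": [0,0,2.5],"jaw": 8,"roll": 0}
    - {"offset": [0,0,3],"jaw": 7,"roll": 0}
    - {"offset": [0,0,3],"jaw": 6,"roll": 0}
    - {"offset": [-1,-0.7,1.5],"jaw": 5,"roll": 0.05}
    - {"offset": [-2,-1.4,0],"jaw": 4,"roll": 0.07}
    - {"offset": [-2.5,-1.7,0],"jaw": 4,"roll": 0.07}
    - {"offset": [-2.5,-1.7,0],"jaw": 4,"roll": 0.07}
    - {"offset": [-2.5,-1.7,0],"jaw": 4,"roll": 0.07}
    - {"offset": [-2.5,-1.7,0],"jaw": 4,"roll": 0.07}
    - {"offset": [-2,-1.4,0],"jaw": 4,"roll": 0}
    - {"offset": [-1.5,-0.8,0],"jaw": 4,"roll": 0}
    - {"offset": [-0.5,-0.3,0],"jaw": 4,"roll": 0}

```text
clock: 8.98
eef_pos: [0.4402, -0.3742, 0.1352]
ee_rot: [-180.0, 0.0, -67.3]
ft_force: [-0.1, 0.4, 0.6]
gripper_width: 0.0398
gripper_force: 0.0
```

```bash
python3 - <<'E'
from plant import arm
import cv2,numpy as np
s=arm.snapshot("side")["image"][:,:,::-1];t=arm.snapshot("top")["image"][:,:,::-1]
cv2.imwrite("pics/t1.png",cv2.hconcat([cv2.resize(s[160:310,330:480],(400,400),interpolation=2),cv2.resize(t[140:290,320:470],(400,400),interpolation=2)]))
e=arm.read_state(); print(np.round(e["eef_pos"],4),np.round(e["ee_rot"],1))
E
```

```text
[ 0.4418 -0.3738  0.1352] [-180.    -0.   -67.2]
```

View pics/t1.png

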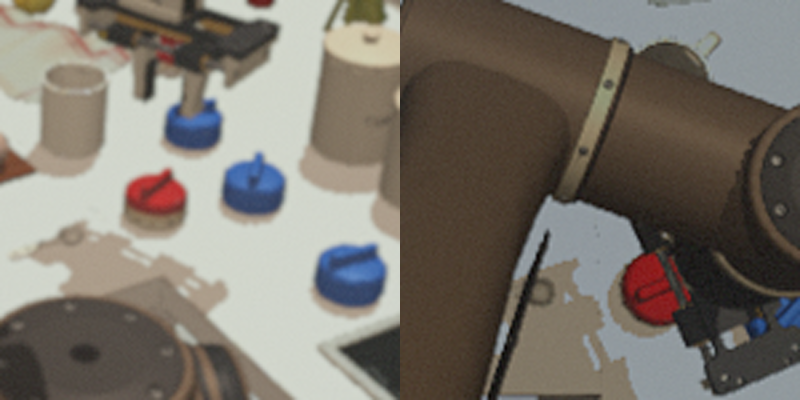

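```bash
python3 - <<'E'
from h import *
s=pickle.load(open("side.pkl","rb"))
print("timer bar side",world(s,388.1,229.4,.05)[:2],"tips",world(s,393.8,199.4,.135)[:2])
E
```

```text
timer bar side [ 0.42886967 -0.35930386] tips [ 0.44087545 -0.37818502]
```

```bash
python3 - <<'E'
from h import *
from plant import arm
s=arm.snapshot("side");T=np.array(s["world_from_camera"])
def proj(p):
    c=T[:3,:3].T@(np.array(p)-T[:3,3]);return np.round([s["cx"]+s["fx"]*c[0]/-c[2],s["cy"]-s["fy"]*c[1]/-c[2]],1)
print("bar",proj([.4417,-.3731,.05]),"disc",proj([.4417,-.3731,.037]),"base",proj([.4417,-.3731,0]),"tcp",proj([.4418,-.3738,.1352]))
h,S,V=cv2.split(hsv(s));red=(((h<8)|(h>170))&(S>110)&(V>50)).astype(np.uint8)*255
c=blob(red,389,232,20);print(cv2.boundingRect(c),cv2.minAreaRect(c))
img=s["image"][:,:,::-1].copy()
for p in ([.4417,-.3731,.05],[.4417,-.3731,0],[.4496,.0999,.09],[.4496,.0999,0],[.5957,.0886,.006],[.5889,.2129,.058],[.607,-.3673,.089]):
    u,v=proj(p);cv2.circle(img,(int(round(u)),int(round(v))),1,(0,255,0),-1)
cv2.imwrite("pics/s2.png",cv2.hconcat([cv2.resize(img[190:330,140:280],(400,400),interpolation=2),cv2.resize(img[170:310,320:460],(400,400),interpolation=2)]))
E
```

```text
bar [389.6 226. ] disc [389.3 229.9] base [388.3 240.7] tcp [392.3 199.6]
(378, 224, 21, 17) ((388.0, 232.0), (16.0, 20.0), 90.0)
```

View pics/s2.png

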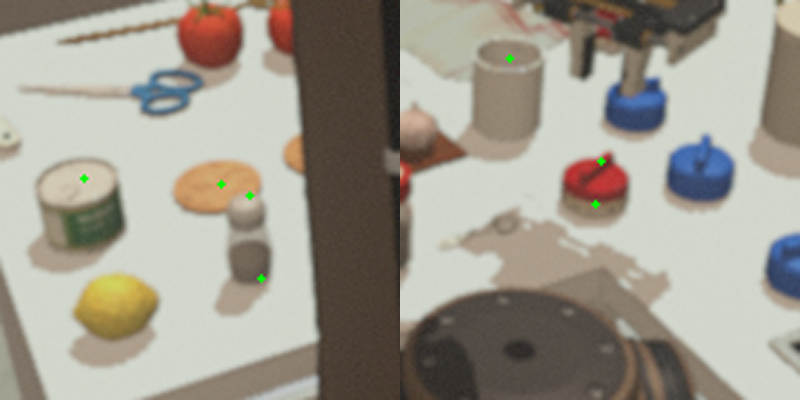

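Both views agree on the timer to within their error: the side-view marks fall on its bar near (389,226) and on its base. The garlic stands on the square coaster. I'll descend onto the bar.

Call:
arm_command:
  steps:
    - {"offset": [0,0.05,-1],"jaw": 4,"roll": 0}
    - {"offset": [0,0,-2],"jaw": 4,"roll": 0}
    - {"offset": [0,0,-2],"jaw": 4,"roll": 0}
    - {"offset": [0,0,-2],"jaw": 4,"roll": 0}
    - {"offset": [0,0,-1],"jaw": 4,"roll": 0}
    - {"offset": [0,0,-0.5],"jaw": 4,"roll": 0}
    - {"offset": [0,0,0],"jaw": 4,"roll": 0}
    - {"offset": [0,0,0],"jaw": 4,"roll": 0}
    - {"offset": [0,0,0],"jaw": 4,"roll": 0}

```text
clock: 9.88
eef_pos: [0.4431, -0.3731, 0.0507]
ee_rot: [-179.9, -0.1, -67.1]
ft_force: [-0.1, -0.4, -0.1]
gripper_width: 0.0399
gripper_force: 0.0
```

```bash
python3 - <<'E'
from plant import arm
import cv2,numpy as np
s=arm.snapshot("side")["image"][:,:,::-1];t=arm.snapshot("top")["image"][:,:,::-1]
cv2.imwrite("pics/t2.png",cv2.hconcat([cv2.resize(s[180:270,340:430],(400,400),interpolation=2),cv2.resize(t[200:290,370:460],(400,400),interpolation=2)]))
e=arm.read_state(); print(np.round(e["eef_pos"],4),np.round(e["ee_rot"],1),e["ft_force"])
E
```

```text
[ 0.443  -0.3731  0.0508] [-1.799e+02 -1.000e-01 -6.710e+01] [-0.47061877 -0.1730624   0.27783798]
```

View pics/t2.png

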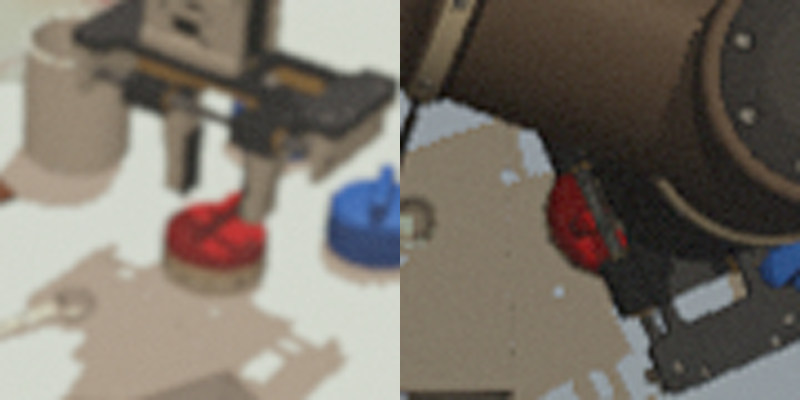

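The side crop shows the fingers straddling the bar, which is well inside the 40 mm opening. I'll lower the last centimetre and close.

Call:
arm_command:
  steps:
    - {"offset": [0,0,-0.5],"jaw": 4,"roll": 0}
    - {"offset": [0,0,-0.4],"jaw": 4,"roll": 0}
    - {"offset": [0,0,0],"jaw": 4,"roll": 0}
    - {"offset": [0,0,0],"jaw": 3,"roll": 0}
    - {"offset": [0,0,0],"jaw": 2.4,"roll": 0}
    - {"offset": [0,0,0],"jaw": 1.9,"roll": 0}
    - {"offset": [0,0,0],"jaw": 1.5,"roll": 0}
    - {"offset": [0,0,0],"jaw": 1,"roll": 0}
    - {"offset": [0,0,0],"jaw": 0.8,"roll": 0}
    - {"offset": [0,0,0],"jaw": 0.8,"roll": 0}
    - {"offset": [0,0,0],"jaw": 0.8,"roll": 0}
  force: 20

```text
clock: 10.9
eef_pos: [0.4426, -0.3729, 0.0409]
ee_rot: [-180.0, -0.0, -67.1]
ft_force: [0.2, 0.6, -0.2]
gripper_width: 0.0133
gripper_force: 20.0
```

Call:
arm_command:
  steps:
    - {"offset": [0,0,0.5],"jaw": 0.8,"roll": 0}
    - {"offset": [0,0,1.5],"jaw": 0.8,"roll": 0}
    - {"offset": [0,0,2.5],"jaw": 0.8,"roll": 0}
    - {"offset": [0,0,3],"jaw": 0.8,"roll": 0}
    - {"offset": [0,0.5,3],"jaw": 0.8,"roll": 0}
    - {"offset": [0.3,1,2],"jaw": 0.8,"roll": 0}
    - {"offset": [0.6,1.8,0.5],"jaw": 0.8,"roll": 0}
    - {"offset": [0.9,2.7,0],"jaw": 0.8,"roll": 0}
    - {"offset": [1,3,0],"jaw": 0.8,"roll": 0}
    - {"offset": [1,3,0],"jaw": 0.8,"roll": 0}
    - {"offset": [1,3,0],"jaw": 0.8,"roll": 0}
    - {"offset": [1,3,0],"jaw": 0.8,"roll": 0}
    - {"offset": [1,3,0],"jaw": 0.8,"roll": 0}
    - {"offset": [1,3,0],"jaw": 0.8,"roll": 0}
    - {"offset": [1,3,0],"jaw": 0.8,"roll": 0}
    - {"offset": [1,3,0],"jaw": 0.8,"roll": 0}
    - {"offset": [1,3,0],"jaw": 0.8,"roll": 0}
    - {"offset": [1,3,0],"jaw": 0.8,"roll": 0}
    - {"offset": [1,3,0],"jaw": 0.8,"roll": 0}
    - {"offset": [1,3,0],"jaw": 0.8,"roll": 0}

```text
clock: 12.57
eef_pos: [0.5799, 0.0486, 0.1708]
ee_rot: [179.9, 0.0, -67.1]
ft_force: [0.7, -1.6, -2.8]
gripper_width: 0.0134
gripper_force: 20.0
```

Call:
arm_command:
  steps:
    - {"offset": [0.8,2.2,0],"jaw": 0.8,"roll": 0}
    - {"offset": [0.5,1.3,0],"jaw": 0.8,"roll": 0}
    - {"offset": [0.2,0.5,-1],"jaw": 0.8,"roll": 0}
    - {"offset": [0,0,-2],"jaw": 0.8,"roll": 0}
    - {"offset": [0,0,-2],"jaw": 0.8,"roll": 0}
    - {"offset": [0,0,-2],"jaw": 0.8,"roll": 0}
    - {"offset": [0,0,-1],"jaw": 0.8,"roll": 0}
    - {"offset": [0,0,-0.5],"jaw": 0.8,"roll": 0}
    - {"offset": [0,0,0],"jaw": 0.8,"roll": 0}
    - {"offset": [0,0,0],"jaw": 0.8,"roll": 0}
    - {"offset": [0,0,0],"jaw": 0.8,"roll": 0}

```text
clock: 13.48
eef_pos: [0.596, 0.0872, 0.0869]
ee_rot: [-179.9, -0.0, -67.1]
ft_force: [0.4, -0.1, -1.5]
gripper_width: 0.0132
gripper_force: 20.0
```

Call:
arm_command:
  steps:
    - {"offset": [0,0.15,-0.7],"jaw": 0.8,"roll": 0}
    - {"offset": [0,0,-1.3],"jaw": 0.8,"roll": 0}
    - {"offset": [0,0,-1],"jaw": 0.8,"roll": 0}
    - {"offset": [0,0,-0.6],"jaw": 0.8,"roll": 0}
    - {"offset": [0,0,-0.2],"jaw": 0.8,"roll": 0}
    - {"offset": [0,0,0],"jaw": 0.8,"roll": 0}
    - {"offset": [0,0,0],"jaw": 0.8,"roll": 0}
    - {"offset": [0,0,0],"jaw": 0.8,"roll": 0}

```text
clock: 14.15
eef_pos: [0.5956, 0.0888, 0.0481]
ee_rot: [-180.0, -0.0, -67.1]
ft_force: [1.0, -0.4, -2.9]
gripper_width: 0.013
gripper_force: 20.0
```

Call:
arm_command:
  steps:
    - {"offset": [0,0,-0.1],"jaw": 0.8,"roll": 0}
    - {"offset": [0,0,0],"jaw": 0.8,"roll": 0}
    - {"offset": [0,0,0],"jaw": 1.6,"roll": 0}
    - {"offset": [0,0,0],"jaw": 2.5,"roll": 0}
    - {"offset": [0,0,0],"jaw": 3.5,"roll": 0}
    - {"offset": [0,0,0],"jaw": 3.5,"roll": 0}
    - {"offset": [0,0,0.5],"jaw": 3.5,"roll": 0}
    - {"offset": [0,0,1.5],"jaw": 3.5,"roll": 0}
    - {"offset": [0,0,2.5],"jaw": 4.5,"roll": 0}
    - {"offset": [0,0,3],"jaw": 6,"roll": 0}
    - {"offset": [-1,0.1,2.5],"jaw": 8,"roll": -0.05}
    - {"offset": [-2,0.2,0.5],"jaw": 8.5,"roll": -0.07}
    - {"offset": [-2.5,0.2,0],"jaw": 8.5,"roll": -0.07}
    - {"offset": [-2.5,0.2,0],"jaw": 8.5,"roll": -0.07}
    - {"offset": [-2.5,0.2,0],"jaw": 8.5,"roll": -0.07}
    - {"offset": [-2,0.1,0],"jaw": 8.5,"roll": -0.07}
    - {"offset": [-1.5,0.1,0],"jaw": 8.5,"roll": 0}
    - {"offset": [-0.6,0,0],"jaw": 8.5,"roll": 0}
    - {"offset": [0,0,0],"jaw": 8.5,"roll": 0}
    - {"offset": [0,0,0],"jaw": 8.5,"roll": 0}

```text
clock: 15.82
eef_pos: [0.4499, 0.1, 0.1524]
ee_rot: [-179.9, 0.0, -90.0]
ft_force: [0.3, -0.0, 0.8]
gripper_width: 0.085
gripper_force: 0.0
```

```bash
python3 - <<'E'
from plant import arm
import cv2,numpy as np
s=arm.snapshot("side")["image"][:,:,::-1];t=arm.snapshot("top")["image"][:,:,::-1]
cv2.imwrite("pics/k1.png",cv2.hconcat([cv2.resize(s[190:310,160:280],(400,400),interpolation=2),cv2.resize(t[150:270,170:290],(400,400),interpolation=2)]))
e=arm.read_state(); print(np.round(e["eef_pos"],4),np.round(e["ee_rot"],1),e["clock"])
E
```

```text
[0.4502 0.0999 0.1519] [-180.    0.  -90.] 15.9167
```

View pics/k1.png

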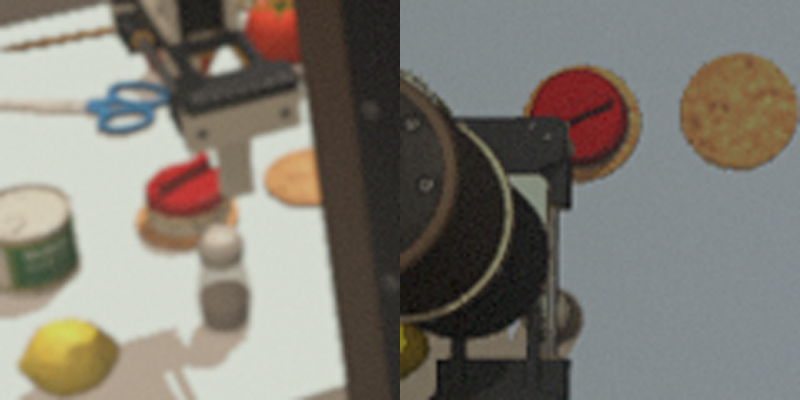

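The timer sits centred on its coaster: red disc at (579,117) in the top crop, against about (576,115) expected with parallax. The shaker is upright under the open jaws, so I'll descend.

Call:
arm_command:
  steps:
    - {"offset": [0,0,-1],"jaw": 8.5,"roll": 0}
    - {"offset": [0,0,-2],"jaw": 8.5,"roll": 0}
    - {"offset": [0,0,-2.5],"jaw": 8.5,"roll": 0}
    - {"offset": [0,0,-2.5],"jaw": 8.5,"roll": 0}
    - {"offset": [0,0,-2],"jaw": 8.5,"roll": 0}
    - {"offset": [0,0,-1.3],"jaw": 8.5,"roll": 0}
    - {"offset": [0,0,-0.6],"jaw": 8.5,"roll": 0}
    - {"offset": [0,0,0],"jaw": 8.5,"roll": 0}
    - {"offset": [0,0,0],"jaw": 6.5,"roll": 0}
    - {"offset": [0,0,0],"jaw": 5.5,"roll": 0}
    - {"offset": [0,0,0],"jaw": 5.0,"roll": 0}
    - {"offset": [0,0,0],"jaw": 4.6,"roll": 0}
    - {"offset": [0,0,0],"jaw": 4.2,"roll": 0}
    - {"offset": [0,0,0],"jaw": 3.8,"roll": 0}
    - {"offset": [0,0,0],"jaw": 3.4,"roll": 0}
    - {"offset": [0,0,0],"jaw": 3.0,"roll": 0}
    - {"offset": [0,0,0],"jaw": 3.0,"roll": 0}
    - {"offset": [0,0,0],"jaw": 3.0,"roll": 0}
  force: 12

```text
clock: 17.42
eef_pos: [0.4498, 0.0999, 0.0331]
ee_rot: [-179.9, 0.0, -90.0]
ft_force: [0.1, 0.0, 3.6]
gripper_width: 0.0401
gripper_force: 12.1
```

Call:
arm_command:
  steps:
    - {"offset": [0,0,0.5],"jaw": 3,"roll": 0}
    - {"offset": [0,0,1.5],"jaw": 3,"roll": 0}
    - {"offset": [0,0,2.5],"jaw": 3,"roll": 0}
    - {"offset": [0,0,2.5],"jaw": 3,"roll": 0}
    - {"offset": [0.4,-0.6,1.5],"jaw": 3,"roll": 0}
    - {"offset": [0.8,-1.2,0.5],"jaw": 3,"roll": 0}
    - {"offset": [1.3,-2,0],"jaw": 3,"roll": 0}
    - {"offset": [1.6,-2.4,0],"jaw": 3,"roll": 0}
    - {"offset": [1.6,-2.4,0],"jaw": 3,"roll": 0}
    - {"offset": [1.6,-2.4,0],"jaw": 3,"roll": 0}
    - {"offset": [1.6,-2.4,0],"jaw": 3,"roll": 0}
    - {"offset": [1.6,-2.4,0],"jaw": 3,"roll": 0}
    - {"offset": [1.6,-2.4,0],"jaw": 3,"roll": 0}
    - {"offset": [1.6,-2.4,0],"jaw": 3,"roll": 0}
    - {"offset": [1.3,-1.9,0],"jaw": 3,"roll": 0}
    - {"offset": [0.8,-1.1,-0.5],"jaw": 3,"roll": 0}
    - {"offset": [0.4,-0.5,-1.5],"jaw": 3,"roll": 0}
    - {"offset": [0,0,-1.5],"jaw": 3,"roll": 0}
    - {"offset": [0,0,-0.5],"jaw": 3,"roll": 0}
    - {"offset": [0,0,0],"jaw": 3,"roll": 0}

```text
clock: 19.08
eef_pos: [0.6094, -0.1411, 0.0807]
ee_rot: [179.7, 0.0, -90.1]
ft_force: [0.3, 0.3, -0.3]
gripper_width: 0.0399
gripper_force: 11.8
```

Call:
arm_command:
  steps:
    - {"offset": [0,0,-0.5],"jaw": 3,"roll": 0}
    - {"offset": [0,0,-1],"jaw": 3,"roll": 0}
    - {"offset": [0,0,-0.5],"jaw": 3,"roll": 0}
    - {"offset": [0,0,0],"jaw": 3,"roll": 0}
    - {"offset": [0,0,0],"jaw": 3,"roll": 0}
    - {"offset": [0,0,0],"jaw": 3,"roll": 0}

```text
clock: 19.58
eef_pos: [0.6115, -0.1413, 0.0631]
ee_rot: [-180.0, -0.0, -90.0]
ft_force: [-0.1, -0.0, -0.0]
gripper_width: 0.0399
gripper_force: 11.8
```

Call:
arm_command:
  steps:
    - {"offset": [0.05,0,-0.6],"jaw": 3,"roll": 0}
    - {"offset": [0,0,-0.8],"jaw": 3,"roll": 0}
    - {"offset": [0,0,-0.6],"jaw": 3,"roll": 0}
    - {"offset": [0,0,-0.2],"jaw": 3,"roll": 0}
    - {"offset": [0,0,0],"jaw": 3,"roll": 0}
    - {"offset": [0,0,0],"jaw": 3,"roll": 0}
    - {"offset": [0,0,0],"jaw": 3,"roll": 0}

```text
clock: 20.17
eef_pos: [0.6119, -0.1414, 0.0408]
ee_rot: [-180.0, -0.0, -90.1]
ft_force: [-0.0, 0.5, -0.7]
gripper_width: 0.0399
gripper_force: 11.8
```

Call:
arm_command:
  steps:
    - {"offset": [0,0,-0.1],"jaw": 3,"roll": 0}
    - {"offset": [0,0,0],"jaw": 3.6,"roll": 0}
    - {"offset": [0,0,0],"jaw": 4.2,"roll": 0}
    - {"offset": [0,0,0],"jaw": 5.2,"roll": 0}
    - {"offset": [0,0,0],"jaw": 7,"roll": 0}
    - {"offset": [0,0,0.5],"jaw": 8,"roll": 0}
    - {"offset": [0,0,1.5],"jaw": 8.5,"roll": 0}
    - {"offset": [0,0,2.5],"jaw": 8.5,"roll": 0}
    - {"offset": [0,0,3],"jaw": 8.5,"roll": 0}
    - {"offset": [0,0,3],"jaw": 8.5,"roll": 0}
    - {"offset": [-1,0,2],"jaw": 8.5,"roll": 0}
    - {"offset": [-2,0,0.5],"jaw": 8.5,"roll": 0}
    - {"offset": [-2.6,0,0],"jaw": 8.5,"roll": 0}
    - {"offset": [-2.8,0.1,0],"jaw": 8.5,"roll": 0}
    - {"offset": [-2.8,0.1,0],"jaw": 8.5,"roll": 0}
    - {"offset": [-2.8,0,0],"jaw": 8.5,"roll": 0}
    - {"offset": [-2,0,0],"jaw": 8.5,"roll": 0}
    - {"offset": [-1.3,0,0],"jaw": 8.5,"roll": 0}
    - {"offset": [0,0,0],"jaw": 8.5,"roll": 0}
    - {"offset": [0,0,0],"jaw": 8.5,"roll": 0}

```text
clock: 21.83
eef_pos: [0.4393, -0.1394, 0.1707]
ee_rot: [-179.9, -0.0, -90.0]
ft_force: [0.5, -0.2, -0.2]
gripper_width: 0.0849
gripper_force: 0.0
```

```bash
python3 - <<'E'
from plant import arm
import cv2,numpy as np
s=arm.snapshot("side")["image"][:,:,::-1];t=arm.snapshot("top")["image"][:,:,::-1]
cv2.imwrite("pics/j1.png",cv2.hconcat([cv2.resize(s[170:310,300:440],(400,400),interpolation=2),cv2.resize(t[150:270,280:400],(400,400),interpolation=2)]))
e=arm.read_state(); print(np.round(e["eef_pos"],4),np.round(e["ee_rot"],1),e["clock"])
E
```

```text
[ 0.4399 -0.1393  0.1702] [-179.9   -0.   -90. ] 21.9333
```

View pics/j1.png

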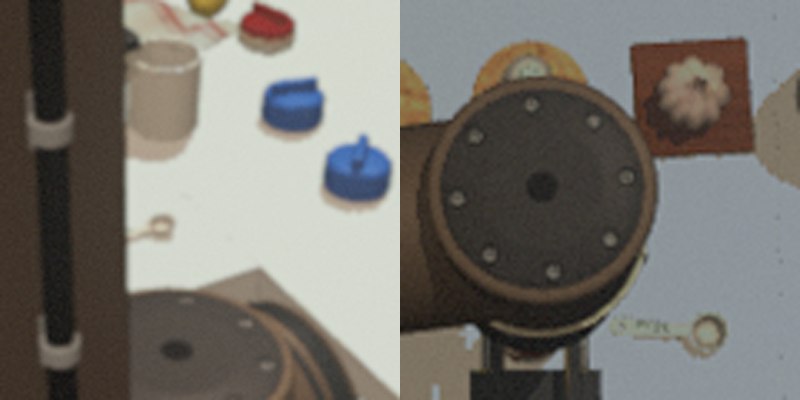

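The garlic is centred on the square coaster: (693,93) against coaster centre (692,98), as parallax predicts. The shaker cap is visible on its coaster. Next, the jar.

Call:
arm_command:
  steps:
    - {"offset": [-0.15,0,-1],"jaw": 8.5,"roll": 0}
    - {"offset": [0,0,-2],"jaw": 8.5,"roll": 0}
    - {"offset": [0,0,-2.5],"jaw": 8.5,"roll": 0}
    - {"offset": [0,0,-2.5],"jaw": 8.5,"roll": 0}
    - {"offset": [0,0,-2],"jaw": 8.5,"roll": 0}
    - {"offset": [0,0,-1.3],"jaw": 8.5,"roll": 0}
    - {"offset": [0,0,-0.4],"jaw": 8.5,"roll": 0}
    - {"offset": [0,0,0],"jaw": 8.5,"roll": 0}
    - {"offset": [0,0,0],"jaw": 6.5,"roll": 0}
    - {"offset": [0,0,0],"jaw": 5.5,"roll": 0}
    - {"offset": [0,0,0],"jaw": 5.0,"roll": 0}
    - {"offset": [0,0,0],"jaw": 4.6,"roll": 0}
    - {"offset": [0,0,0],"jaw": 4.2,"roll": 0}
    - {"offset": [0,0,0],"jaw": 3.8,"roll": 0}
    - {"offset": [0,0,0],"jaw": 3.4,"roll": 0}
    - {"offset": [0,0,0],"jaw": 3.2,"roll": 0}
    - {"offset": [0,0,0],"jaw": 3.2,"roll": 0}
    - {"offset": [0,0,0],"jaw": 3.2,"roll": 0}
  force: 12

```text
clock: 23.43
eef_pos: [0.4379, -0.1393, 0.0531]
ee_rot: [-179.9, -0.0, -90.0]
ft_force: [1.6, -0.0, 2.9]
gripper_width: 0.0442
gripper_force: 11.9
```

Width 44 mm means the pads are touching the lid rim rather than the glass. I'll regrip squarely on the lid.

Call:
arm_command:
  steps:
    - {"offset": [0,0,0],"jaw": 4.6,"roll": 0}
    - {"offset": [0,0,0],"jaw": 5.5,"roll": 0}
    - {"offset": [0,0,0.5],"jaw": 6,"roll": 0}
    - {"offset": [0,0,1],"jaw": 6,"roll": 0}
    - {"offset": [0,0,0.7],"jaw": 6,"roll": 0}
    - {"offset": [0,0,0],"jaw": 6,"roll": 0}
    - {"offset": [0,0,0],"jaw": 5,"roll": 0}
    - {"offset": [0,0,0],"jaw": 4.6,"roll": 0}
    - {"offset": [0,0,0],"jaw": 4.2,"roll": 0}
    - {"offset": [0,0,0],"jaw": 3.8,"roll": 0}
    - {"offset": [0,0,0],"jaw": 3.6,"roll": 0}
    - {"offset": [0,0,0],"jaw": 3.6,"roll": 0}
    - {"offset": [0,0,0],"jaw": 3.6,"roll": 0}
    - {"offset": [0,0,0],"jaw": 3.6,"roll": 0}
  force: 15

```text
clock: 24.6
eef_pos: [0.437, -0.1394, 0.0745]
ee_rot: [180.0, 0.0, -90.1]
ft_force: [-0.0, 0.2, -1.4]
gripper_width: 0.0442
gripper_force: 15.0
```

Call:
arm_command:
  steps:
    - {"offset": [0,0,0.5],"jaw": 3.6,"roll": 0}
    - {"offset": [0,0,1.5],"jaw": 3.6,"roll": 0}
    - {"offset": [0,0,2.5],"jaw": 3.6,"roll": 0}
    - {"offset": [0,0,2.5],"jaw": 3.6,"roll": 0}
    - {"offset": [0.4,0.3,2],"jaw": 3.6,"roll": 0}
    - {"offset": [1,0.7,1],"jaw": 3.6,"roll": 0}
    - {"offset": [1.7,1.1,0],"jaw": 3.6,"roll": 0}
    - {"offset": [2,1.4,0],"jaw": 3.6,"roll": 0}
    - {"offset": [2,1.4,0],"jaw": 3.6,"roll": 0}
    - {"offset": [2,1.4,0],"jaw": 3.6,"roll": 0}
    - {"offset": [2,1.4,0],"jaw": 3.6,"roll": 0}
    - {"offset": [2,1.4,0],"jaw": 3.6,"roll": 0}
    - {"offset": [1.7,1.1,0],"jaw": 3.6,"roll": 0}
    - {"offset": [1.3,0.8,0],"jaw": 3.6,"roll": 0}
    - {"offset": [0.6,0.4,-0.5],"jaw": 3.6,"roll": 0}
    - {"offset": [0,0,-1.5],"jaw": 3.6,"roll": 0}
    - {"offset": [0,0,-2],"jaw": 3.6,"roll": 0}
    - {"offset": [0,0,-1],"jaw": 3.6,"roll": 0}
    - {"offset": [0,0,0],"jaw": 3.6,"roll": 0}
    - {"offset": [0,0,0],"jaw": 3.6,"roll": 0}

```text
clock: 26.27
eef_pos: [0.6037, -0.0258, 0.1246]
ee_rot: [179.9, -0.0, -90.1]
ft_force: [0.9, -0.7, -0.8]
gripper_width: 0.0438
gripper_force: 15.0
```

Call:
arm_command:
  steps:
    - {"offset": [0,0,-0.5],"jaw": 3.6,"roll": 0}
    - {"offset": [0,0,-1],"jaw": 3.6,"roll": 0}
    - {"offset": [0,0,-0.5],"jaw": 3.6,"roll": 0}
    - {"offset": [0,0,0],"jaw": 3.6,"roll": 0}
    - {"offset": [0,0,0],"jaw": 3.6,"roll": 0}
    - {"offset": [0,0,0],"jaw": 3.6,"roll": 0}

```text
clock: 26.77
eef_pos: [0.6044, -0.0254, 0.1049]
ee_rot: [-180.0, -0.0, -90.1]
ft_force: [-0.5, -0.5, -2.0]
gripper_width: 0.0439
gripper_force: 15.0
```

Call:
arm_command:
  steps:
    - {"offset": [-0.05,-0.05,-0.6],"jaw": 3.6,"roll": 0}
    - {"offset": [0,0,-0.9],"jaw": 3.6,"roll": 0}
    - {"offset": [0,0,-0.6],"jaw": 3.6,"roll": 0}
    - {"offset": [0,0,-0.2],"jaw": 3.6,"roll": 0}
    - {"offset": [0,0,0],"jaw": 3.6,"roll": 0}
    - {"offset": [0,0,0],"jaw": 3.6,"roll": 0}
    - {"offset": [0,0,0],"jaw": 3.6,"roll": 0}

```text
clock: 27.35
eef_pos: [0.6039, -0.0258, 0.0818]
ee_rot: [-180.0, 0.0, -90.1]
ft_force: [-0.7, 0.3, -2.1]
gripper_width: 0.0442
gripper_force: 15.0
```

Call:
arm_command:
  steps:
    - {"offset": [0,0,-0.12],"jaw": 3.6,"roll": 0}
    - {"offset": [0,0,0],"jaw": 4.2,"roll": 0}
    - {"offset": [0,0,0],"jaw": 4.7,"roll": 0}
    - {"offset": [0,0,0],"jaw": 5.5,"roll": 0}
    - {"offset": [0,0,0],"jaw": 6.5,"roll": 0}
    - {"offset": [0,0,0],"jaw": 7,"roll": 0}
    - {"offset": [0,0,0.5],"jaw": 7,"roll": 0}
    - {"offset": [0,0,1.5],"jaw": 7,"roll": 0}
    - {"offset": [0,0,2.5],"jaw": 7,"roll": 0}
    - {"offset": [0,0,3],"jaw": 7,"roll": 0}
    - {"offset": [0,0,3],"jaw": 7,"roll": 0}
    - {"offset": [-0.5,-1,2],"jaw": 7,"roll": 0}
    - {"offset": [-1,-2.5,0.5],"jaw": 7,"roll": 0}
    - {"offset": [-1,-3,0],"jaw": 7,"roll": 0}
    - {"offset": [-1,-3,0],"jaw": 7,"roll": 0}
    - {"offset": [-1,-3,0],"jaw": 7,"roll": 0}
    - {"offset": [-1,-3,0],"jaw": 7,"roll": 0}
    - {"offset": [-1,-3,0],"jaw": 7,"roll": 0}
    - {"offset": [-1,-3,0],"jaw": 7,"roll": 0}
    - {"offset": [-1,-3,0],"jaw": 7,"roll": 0}

```text
clock: 29.02
eef_pos: [0.5181, -0.2722, 0.2113]
ee_rot: [-180.0, -0.0, -90.0]
ft_force: [0.5, -0.2, -0.6]
gripper_width: 0.07
gripper_force: 0.0
```

Call:
arm_command:
  steps:
    - {"offset": [-1,-3,0],"jaw": 7,"roll": 0}
    - {"offset": [-1,-3,0],"jaw": 7,"roll": 0}
    - {"offset": [-1,-3,0],"jaw": 7,"roll": 0}
    - {"offset": [-1,-3,0],"jaw": 7,"roll": 0}
    - {"offset": [-1,-3,0],"jaw": 7,"roll": 0}
    - {"offset": [-1,-2,0],"jaw": 7,"roll": 0}
    - {"offset": [-1,-2,0],"jaw": 7,"roll": 0}
    - {"offset": [-1,-2,0],"jaw": 7,"roll": 0}
    - {"offset": [-0.5,-1,0],"jaw": 7,"roll": 0}
    - {"offset": [0,0,0],"jaw": 7,"roll": 0}
    - {"offset": [0,0,0],"jaw": 7,"roll": 0}

```text
clock: 29.93
eef_pos: [0.4334, -0.4911, 0.2106]
ee_rot: [180.0, 0.0, -90.1]
ft_force: [-0.1, 0.7, -0.9]
gripper_width: 0.0699
gripper_force: 0.0
```

```bash
python3 - <<'E'
from plant import arm
import cv2,numpy as np
s=arm.snapshot("side")["image"][:,:,::-1];t=arm.snapshot("top")["image"][:,:,::-1]
a=cv2.resize(t[145:225,140:450],(800,206),interpolation=2);b=cv2.resize(s[150:330,110:430],(640,360),interpolation=2)
cv2.imwrite("pics/f1.png",cv2.vconcat([a,cv2.copyMakeBorder(b,0,0,0,160,0)]))
e=arm.read_state(); print(np.round(e["eef_pos"],4),e["clock"])
E
```

```text
[ 0.4341 -0.4903  0.2107] 30.0333
```

View pics/f1.png

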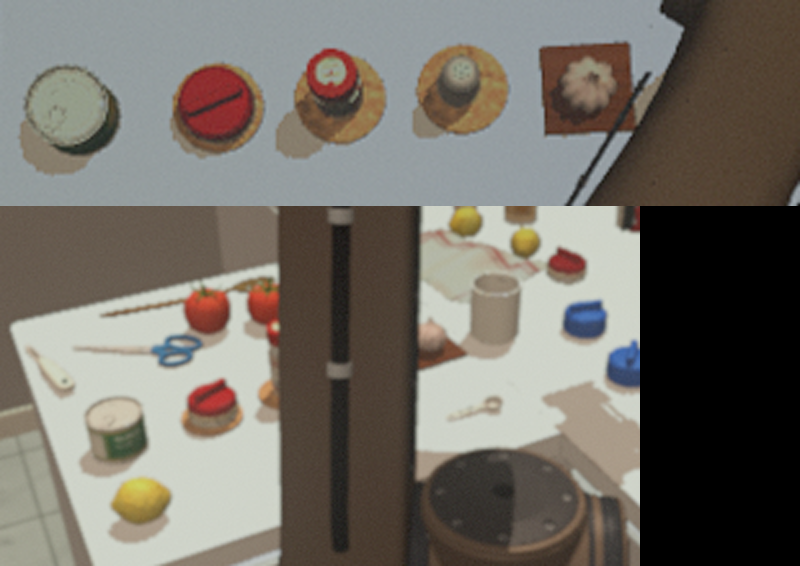

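All four stand on their coasters: timer at crop (217,102), jar lid (332,76), shaker cap (460,76) and garlic (588,84). The tin and mug haven't moved. I'll run a quick numeric check on the jar, shaker and tin.

```bash
python3 - <<'E'
from h import *
from plant import arm
t=arm.snapshot("top");h,S,V=cv2.split(hsv(t));red=(((h<8)|(h>170))&(S>130)&(V>50)).astype(np.uint8)*255
for n,u,v,r,z,tg in[("jar",269,174,11,.112,(.604,-.026)),("timer",224,184,22,.043,(.5957,.0885))]:
    (a,b),R=cv2.minEnclosingCircle(blob(red,u,v,r));print(n,a,b,R,np.round(world(t,a,b,z)[:2],4),tg)
print("shaker",np.round(world(t,317.9,174,.096)[:2],4),(.612,-.1413))
t0=pickle.load(open("top.pkl","rb"))
d=cv2.absdiff(t["image"],t0["image"]).max(2);print("tin diff",d[165:210,145:190].mean(),"bg",d[100:130,150:170].mean())
E
```

```text
jar 267.9186096191406 173.2906951904297 9.659309387207031 [ 0.6028 -0.0263] (0.604, -0.026)
timer 222.97525024414062 184.1732635498047 14.143316268920898 [0.5934 0.0851] (0.5957, 0.0885)
shaker [ 0.6043 -0.139 ] (0.612, -0.1413)
tin diff 21.061728395061728 bg 21.88
```

```bash
python3 - <<'E'
from h import *
from plant import arm
t=arm.snapshot("top");T=np.array(t["world_from_camera"])
img=cv2.resize(t["image"][155:207,290:345][:,:,::-1],None,fx=10,fy=10,interpolation=2)
for z,r in((.096,.017),(.0065,.022)):
    P=[]
    for a in np.linspace(0,6.28,60):
        c=T[:3,:3].T@(np.array([.612+r*np.cos(a),-.1413+r*np.sin(a),z])-T[:3,3]);P.append([(t["cx"]-t["fx"]*c[0]/c[2]-289.5)*10,(t["cy"]+t["fy"]*c[1]/c[2]-154.5)*10])
    cv2.polylines(img,[np.int32(P)],True,(0,255,0),1)
cv2.imwrite("pics/f2.png",img)
E
```

```text
(no output)
```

View pics/f2.png

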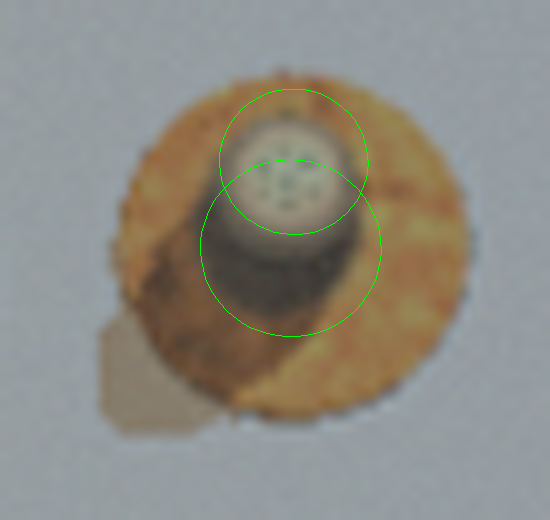

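The shaker stands upright within about 3 mm of its coaster centre: cap at (288,182), coaster centre about (293,245), with the offset due to parallax. Everything is in place, so I'm handing in.

```bash
python3 -c "
from plant import arm
print(arm.sign_off())"
```

```text
the job is handed in; nothing more can be done
None
```

The cooking row is set and handed in at about 30 s: running from the tin to the mug, timer, spice jar, shaker and garlic each stand upright within about 4 mm of the middle of their coasters, and the tin and mug were left where they were.

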